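Turn down the dust extractor and pop its filter hatch

ROBOT

A 6-joint arm with a two-finger parallel gripper is mounted at the origin on the work surface. World frame = base frame: x ahead of the robot, y to its left, z up, the work surface at z = 0. Lengths are in mm, angles in rad, forces in N, time in s.
With the tool pointing down it reaches from about 300 to 950 mm from the base axis. Payload 3.1 kg.
Tool frame: the origin (TCP) lies midway between the tips of the shut fingers; the grasp point (between the pads) lies 19 mm behind it; z points along the fingers, y is the line along which they close (so a half turn about z gives the same grasp; the last joint's range is limited). The gripper opens to 85 mm and grips with 20 to 120 N. Pads are 22 mm wide; open, the fingers measure 114 mm over their backs; the gripper's body (76 mm by 85 mm) begins 54 mm behind the grasp point. The pads swing forward as they close: fully open they stand 13 mm farther back than shut.
Start: joints at [1.149, 0.308, 1.634, -0, 1.2, -0.07], TCP at [215.393, 586.718, 210.672] pointing down, gripper open.
Joint ranges: [-3.06, 3.06], [-0.79, 1.96], [0.05, 2.63], [-1.19, 4.34], [0.05, 2.64], [-2.94, 2.94]. Speed limits (rad/s): [2.79, 2.79, 3.14, 3.14, 3.14, 3.14].

INTERFACE

Orientations are given as a 3x3 rotation matrix whose columns are the frame's x, y, z axes.
In Python, from plant import manip gives the robot as it stands.
- The arm moves only by the tool servo_tool, never from a script. Its argument "steps" is a list that holds one entry, the list of rows, each a list of 6 numbers: the shift along the tool's x, y, z scaled (see below), then the turn, a rotation vector about the tool's x, y, z scaled (see below). A call has 1 to 5 rows; each row is the pose to reach, as a shift and turn from the pose commanded when the call began, along the tool's axes at that moment, turning the shorter way round; what a row does not reach only later rows make up. The controller multiplies each number of a shift by 100 cm and each number of a turn by 2 pi rad. A row lasts 1/12 s, in which the tool goes at most 41.7 mm and 7.16 degrees, less where a joint would pass 70% of its speed; a pose out of reach is approached as far as the arm can. A call with a number of a shift or a turn outside -1 to 1 is refused whole. A call with a gripper value outside its range is refused whole. "hand" is the closure in counts, from 0 (fully open) to 255 (shut), set as the call begins (left out, the last holds). The fingers move at their own pace and stop on an object; the grip force is fixed at half the most. Time passes only in rows, so rows that repeat a pose let the fingers close. It gives the time, the measured TCP pose, the force, the opening and the grip force at its end, in the units of the state.
- manip.state(): the state, without advancing time (a new reading comes with each control period).
- manip.snapshot(name): name is "scene" or "top" or "wrist"; returns a dict with "image" (384x512x3 uint8, red, green, blue), "z_map" (384x512 float32, mm along the optical axis (not along the pixel's ray), 0 where there is no reading), "camera_matrix" (3x3 intrinsics, pixels), "dist_coeffs" ([k1, k2, p1, p2, k3] as OpenCV has them; the pictures are not rectified), "T" (4x4, takes a point from camera to world coordinates). Camera axes: x right, y down, z forward; pixel columns grow to the right and rows downward; lengths in mm; the calibration is good to about 2 mm. A picture is of the moment at which its call begins.
- manip.sign_off(): hands the job in; it is judged then, once.
The state is a dict: "clock": time; "joint_pos": joint angles; "qvel": joint speeds; "joint_efforts": joint torques, N m; "position": TCP position; "orientation": TCP orientation; "contact_force": force on the tool from outside, world axes, zero at the start; "ft_torque": the same for the moment, N m; "finger_gap": finger opening in mm; "grip_force": force on a finger pad.
Only numpy, scipy, OpenCV 4.12 (cv2) and the standard library are available. Lean on these libraries where they do the work, as an engineer would, in place of code of your own. Each camera call takes 0.05 s, during which the arm holds its last target. There are 200 camera calls.

TASK

Get the bench dust extractor ready for a filter check. First roll its suction thumbwheel with a fingertip all the way down, towards the extractor's front (the side with the row of vent slats, away from the hatch) until it stops, with the hatch still shut; then press the big black release key fully and let go, so that the hatch springs up and stands wide open by itself. Never touch the hatch, keep out of its way, and leave the sanding drum and the brush that lie on the case where they are.

Things in the scene. Friction and masses are not known exactly. Their poses are not given: they have to be found in the camera images.
- extractor: The dust extractor, a fixed grey sheet-metal case 360 long (x) x 340 wide (y) x 140 high; origin at the centre of its underside. Its front (-x, vent slats) faces roughly towards the robot, its own z is up. On its flat top (140 above the origin), near the front: the release key at (x -115, y +85) and the thumbwheel at (x -115, y -75), 160 apart. Behind them, the hatch covers x -2 to +178, y -62 to +167 of the top. Nothing but a flat brush stands between key and wheel.
- wheel_top (a point): Highest point of the thumbwheel's rim, 155 above the table. The wheel is black, 80 in diameter, 16 wide, its axle along the extractor's y, and it stands 15 out of a slot in the top, so about 62 of its rim shows along x. This point does not move as the wheel turns. A white line across the tread marks its position: it stands at the front end of the slot when the wheel is all the way down.
- wheel (a joint): Angle of the thumbwheel in rad: 0 at its low stop, up to 1.8 at high; starts between 0.8 and 1.5. Dragging the top of the rim towards the extractor's front (-x of the extractor) lowers it, 0.025 rad per mm of rim. It stays where it is left; light friction (below 1 N at the rim). A light press on the rim (some 3 to 6 N) gives the fingertip grip; several strokes may be needed.
- key_top (a point): Centre of the top face of the release key, a black plastic push key 74 (x) x 48 (y), standing 14 above the extractor's top (154 above the table) when up. It goes straight down 10 mm.
- key (a joint): Travel of the release key in m: 0 up, 0.010 fully down. Spring: about 4 N to start, 8 N at the bottom. The latch lets go of the hatch at about 7 to 8 mm; the key springs back up when let go.
- hatch (a joint): Opening angle of the hatch in rad: 0 shut (latched), about 1.25 wide open (its stop). Spring-loaded and damped: once the latch lets go, it swings up by itself within about 1 s and stays up.
- hatch_edge (a point): Middle of the hatch's free edge, top face. The hatch is a metal panel 180 (x) x 228 (y) x 10 thick lying on the extractor's top, hinged along its far (+x) edge (axis 12 below the case's top); the free edge is 113 behind the key's centre. It swings up and away from the key.
- drum: Loose spare sanding drum, upright cylinder 52 across, 85 high, on the extractor's top beside the hatch. Leave alone.
- brush: Loose brush 130 long, lying on the extractor's top between key and wheel, 42 wide and 20 high. Leave alone.

How it is judged:
By the outcome, as a careful person would: the job done as asked, in the order asked, and still so for the second after the job is handed in, with the robot touching nothing.
It also fails if it takes over 42 s, if anything falls off the work surface, if the arm or the gripper's body presses on something with over 40 N, if the wrist force passes 120 N, or if a joint passes its speed limit or range.

## Working session

There is one attempt and no reset: what is moved stays moved. The work goes in short steps, Python scripts to look and compute and a tool call to move; the robot and the scene stay as the last step left them, time stands still between calls to the robot, and variables do not carry over. Pictures are saved under pics/ and viewed, at most 10 in all, crops included, and the job is handed in when it is done.

Besides the shell and the picture viewer there is one more tool, called after "Emit:" as name(argument=value, ...) on one line, values as JSON. servo_tool: Moves the arm, as the interface text tells. Its arguments: {"type":"object","properties":{"steps":{"type":"array","items":{"type":"array","items":{"type":"array","items":{"type":"number"}}}},"hand":{"type":"number"}},"required":["steps"]}

```bash
mkdir -p pics
cat > h.py <<'E'
import numpy as np, cv2, pickle
from plant import manip
def snap(cam,name):
    s=manip.snapshot(cam); pickle.dump(s,open(f'pics/{name}.pkl','wb')); cv2.imwrite(f'pics/{name}.png',s['image'][:,:,::-1]); return s
def px(s,u,v,z=None):
    K=np.array(s['camera_matrix']);d=np.array(s['dist_coeffs']);T=np.array(s['T'])
    n=cv2.undistortPoints(np.array([[[u,v]]],float),K,d)[0,0]
    r=np.array([n[0],n[1],1.])
    if z is None:
        Z=s['z_map'][int(v),int(u)]
    else:
        Z=(z-T[2,3])/(T[:3,:3]@r)[2]
    return T[:3,:3]@(r*Z)+T[:3,3]
E
python3 - <<'E'
from h import *
a=snap('top','top0');b=snap('scene','scene0')
cv2.imwrite('pics/both.png',cv2.resize(np.hstack([a['image'],b['image']])[:,:,::-1],(800,300)))
cv2.imwrite('pics/top_l.png',cv2.resize(a['image'][:,:,::-1],(800,600)))
print(a['T'].round(2),manip.state())
E
```

```text
[[-1.0000e-02 -1.0000e+00  6.0000e-02  5.7847e+02]
 [-1.0000e+00  1.0000e-02  2.0000e-02  1.2130e+01]
 [-2.0000e-02 -6.0000e-02 -1.0000e+00  9.6331e+02]
 [ 0.0000e+00  0.0000e+00  0.0000e+00  1.0000e+00]] {'clock': 0.1, 'joint_pos': array([ 1.14927444e+00,  3.08939456e-01,  1.63505799e+00,  9.42948482e-06,
        1.19971324e+00, -6.97049609e-02]), 'qvel': array([-0.00200456, -0.00160212, -0.00434786,  0.0004469 , -0.00209335,
        0.00036435]), 'joint_efforts': array([-4.63917222e-04, -4.16402507e+01, -2.77647221e+01, -1.93296823e-04,
        3.88667759e-03, -1.17320971e-05]), 'position': array([215.07789546, 585.98253941, 209.54916712]), 'orientation': array([[-9.38746893e-01,  3.44606305e-01, -8.74612144e-04],
       [ 3.44607379e-01,  9.38744924e-01, -1.92904340e-03],
       [ 1.56277193e-04, -2.11228130e-03, -9.99997757e-01]]), 'contact_force': array([ 0.16886189, -0.03218596,  0.2498248 ]), 'ft_torque': array([ 0.00893038, -0.01797721, -0.03881396]), 'grip_force': 0.0, 'finger_gap': 85.3570008637986}
```

View pics/top_l.png

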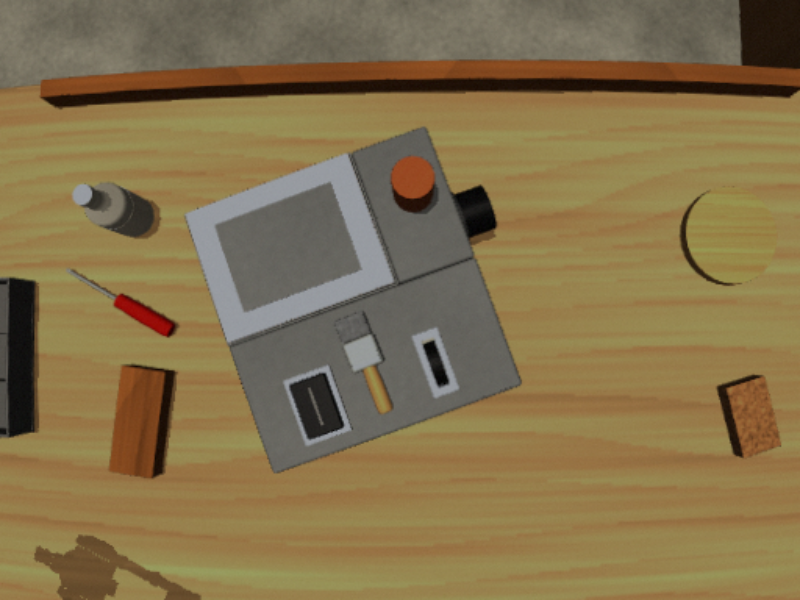

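View pics/scene0.png

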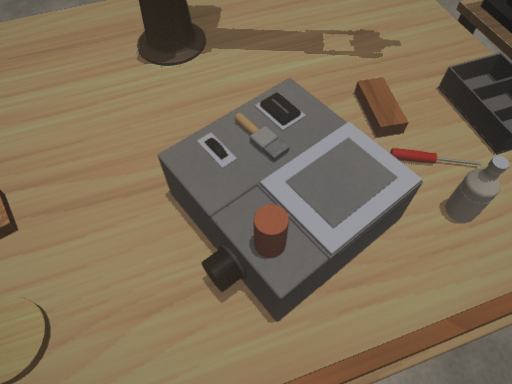

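The top view (800x600) shows the key at about (318,406), the wheel at (436,363), and the brush between them. The case-top corners are at about (275,472), (521,383) and (427,127).

Run:
```python
from h import *
a=pickle.load(open('pics/top0.pkl','rb'))
f=.64
P={n:px(a,u*f,v*f,z) for n,u,v,z in [('key',318,406,154),('wheel',436,363,155),('c1',275,472,140),('c2',521,383,140),('c3',427,127,140),('brushend',385,411,155),('hatchL',232,343,140),('hatchR',397,284,140)]}
for k,v in P.items(): print(k,v.round(1))
o=P['c1']-P['c2'];y=o/np.linalg.norm(o);print('len',np.linalg.norm(o),np.linalg.norm(P['c3']-P['c2']))
yw=np.degrees(np.arctan2(-y[0],y[1]));print('yaw',yw)
k=P['key']-P['wheel'];print('yaw2',np.degrees(np.arctan2(-k[0],k[1])),np.linalg.norm(k))
```

```text
key [489.3 136.9 154. ]
wheel [542.  -11.6 155. ]
c1 [402.9 195.8 140. ]
c2 [ 514.4 -119.9  140. ]
c3 [848.7  -4.9 140. ]
brushend [482.8  52.7 155. ]
hatchL [569.  250.9 140. ]
hatchR [642.6  36.5 140. ]
len 334.8713959371213 353.5133824692418
yaw 19.45871758559072
yaw2 19.527450503843816 157.57676770445093
```

Emit:
servo_tool(steps=[[[-0.513,-0.449,0,0,0,-0.11],[-0.513,-0.449,0,0,0,-0.11],[-0.513,-0.449,0,0,0,-0.11],[-0.513,-0.449,0,0,0,-0.11],[-0.513,-0.449,0,0,0,-0.11]]], hand=255)

```text
clock: 0.52
position: [311.9, 408.8, 210.1]
orientation: [[-0.967, -0.253, -0.001], [-0.253, 0.967, -0.001], [0.001, -0.001, -1.0]]
contact_force: [0.3, 0.7, -1.0]
finger_gap: 25.5
grip_force: 0.0
```

Emit:
servo_tool(steps=[[[-0.108,-0.467,0,0,0,-0.011],[-0.108,-0.467,0,0,0,-0.011],[-0.108,-0.467,0,0,0,-0.011],[-0.108,-0.467,0,0,0,-0.011],[-0.108,-0.467,0,0,0,-0.011]]])

```text
clock: 0.93
position: [407.6, 223.8, 210.5]
orientation: [[-0.95, -0.314, -0.0], [-0.314, 0.95, -0.0], [0.0, 0.0, -1.0]]
contact_force: [0.5, 0.2, -0.2]
finger_gap: 0.1
grip_force: 0.0
```

Emit:
servo_tool(steps=[[[-0.048,-0.262,0,0,0,0],[-0.048,-0.262,0,0,0,0],[-0.048,-0.262,0,0,0,0],[-0.048,-0.262,0,0,0,0],[-0.048,-0.262,0,0,0,0]]])

```text
clock: 1.35
position: [507.5, 40.9, 210.5]
orientation: [[-0.95, -0.313, -0.0], [-0.313, 0.95, 0.0], [0.0, 0.0, -1.0]]
contact_force: [0.8, 1.3, -0.5]
finger_gap: -0.3
grip_force: 0.0
```

Emit:
servo_tool(steps=[[[-0.01,-0.058,0,0,0,0],[-0.01,-0.058,0,0,0,0],[-0.01,-0.058,0,0,0,0],[-0.01,-0.058,0,0,0,0]]])

```text
clock: 1.68
position: [534.6, -9.8, 210.1]
orientation: [[-0.95, -0.311, -0.002], [-0.311, 0.95, 0.001], [0.001, 0.001, -1.0]]
contact_force: [0.2, -0.6, -0.8]
finger_gap: 0.3
grip_force: 0.0
```

Run:
```python
from h import *
s=manip.state();print(s['clock'],s['position'],s['orientation'].round(4),s['contact_force'])
a=snap('wrist','w1');cv2.imwrite('pics/w1l.png',cv2.resize(a['image'][:,:,::-1],(800,600)))
print(a['T'].round(3))
```

```text
1.6833 [534.6338711   -9.765086   210.07142345] [[-9.504e-01 -3.109e-01 -1.700e-03]
 [-3.109e-01  9.504e-01  7.000e-04]
 [ 1.300e-03  1.200e-03 -1.000e+00]] [ 0.18760554 -0.62252027 -0.76103308]
[[-3.11000e-01  9.10000e-01  2.73000e-01  4.64294e+02]
 [ 9.50000e-01  2.97000e-01  9.10000e-02 -3.28040e+01]
 [ 2.00000e-03  2.87000e-01 -9.58000e-01  3.73162e+02]
 [ 0.00000e+00  0.00000e+00  0.00000e+00  1.00000e+00]]
```

View pics/w1l.png

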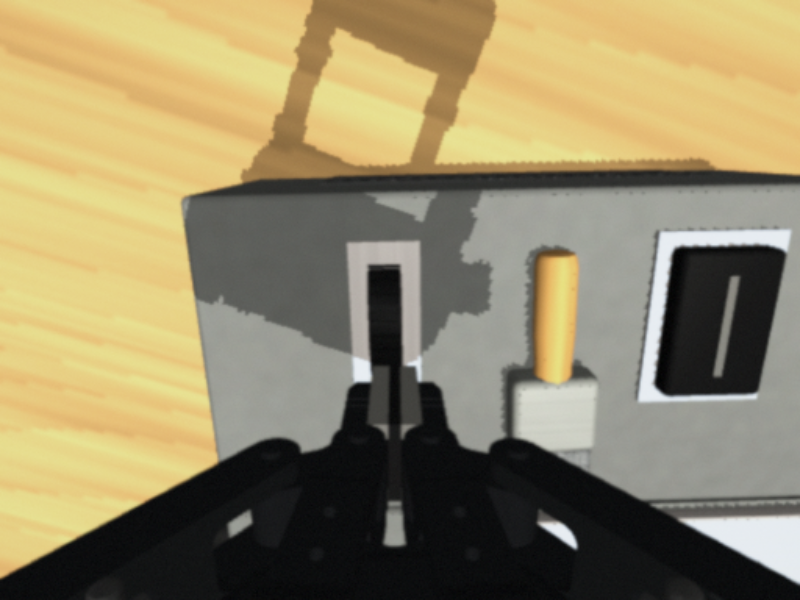

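The wrist view shows the front end of the wheel in its slot at about (384,265), with tread edges at columns 368 and 400. The key face runs from about (678,250) to (785,250) at the top and (656,392) to (765,395) at the bottom.

Run:
```python
from h import *
a=pickle.load(open('pics/w1.pkl','rb'))
f=.64
for n,u,v,z in [('wfront',384,265,140),('wL',368,300,150),('wR',401,300,150),('k1',678,250,154),('k2',783,250,154),('k3',658,390,154),('k4',762,393,154),('tip',395,380,210),('caseFL',184,200,140),('brush_handle',557,310,155)]:
    print(n,px(a,u*f,v*f,z).round(1))
c,s_=np.cos(np.radians(19.5)),np.sin(np.radians(19.5))
print('wheel top from front', (px(a,384*f,265*f,140)+31*np.array([c,s_,0])).round(1))
```

```text
wfront [516.  -20.5 140. ]
wL [532. -23. 150.]
wR [527.2  -8.3 150. ]
k1 [465.3 101.9 154. ]
k2 [450.3 147.6 154. ]
k3 [530.7 125.  154. ]
k4 [516.3 175.2 154. ]
tip [539.4  -7.5 210. ]
caseFL [ 515.4 -117.6  140. ]
brush_handle [508.1  60.9 155. ]
wheel top from front [545.2 -10.1 140. ]
```

Emit:
servo_tool(steps=[[[-0.018,-0.0035,0.02,0,0,-0.004],[-0.018,-0.0035,0.04,0,0,-0.004],[-0.018,-0.0035,0.047,0,0,-0.004],[-0.018,-0.0035,0.05,0,0,-0.004],[-0.018,-0.0035,0.05,0,0,-0.004]]])

```text
clock: 2.15
position: [551.7, -5.5, 159.8]
orientation: [[-0.941, -0.339, -0.003], [-0.339, 0.941, 0.0], [0.002, 0.001, -1.0]]
contact_force: [-0.2, 0.1, -0.3]
finger_gap: 0.1
grip_force: 0.0
```

Emit:
servo_tool(steps=[[[0,0,0.001,0,0,0],[0,0,0.002,0,0,0],[0,0,0.003,0,0,0],[0,0,0.003,0,0,0]]])

```text
clock: 2.48
position: [553.5, -6.7, 158.4]
orientation: [[-0.941, -0.337, 0.001], [-0.337, 0.941, -0.0], [-0.001, -0.0, -1.0]]
contact_force: [0.5, 0.6, 0.2]
finger_gap: -0.1
grip_force: 0.0
```

Emit:
servo_tool(steps=[[[0,0,0.001,0,0,0],[0,0,0.001,0,0,0],[0,0,0.002,0,0,0],[0,0,0.002,0,0,0]]])

```text
clock: 2.82
position: [553.1, -6.8, 155.6]
orientation: [[-0.942, -0.337, -0.0], [-0.337, 0.942, -0.0], [0.0, 0.0, -1.0]]
contact_force: [-0.9, 0.4, 0.2]
finger_gap: -0.3
grip_force: 0.0
```

Emit:
servo_tool(steps=[[[0,0,0.001,0,0,0],[0,0,0.001,0,0,0],[0,0,0.001,0,0,0]]])

```text
clock: 3.07
position: [553.1, -6.7, 154.6]
orientation: [[-0.941, -0.337, -0.0], [-0.337, 0.941, 0.0], [0.0, 0.0, -1.0]]
contact_force: [-0.2, 0.9, -0.9]
finger_gap: 0.1
grip_force: 0.0
```

Emit:
servo_tool(steps=[[[0,0,0.0005,0,0,0],[0,0,0.001,0,0,0],[0,0,0.001,0,0,0]]])

```text
clock: 3.32
position: [553.1, -6.7, 153.6]
orientation: [[-0.941, -0.337, -0.0], [-0.337, 0.941, 0.0], [0.0, 0.0, -1.0]]
contact_force: [-0.3, -0.5, -0.7]
finger_gap: -0.4
grip_force: 0.0
```

Emit:
servo_tool(steps=[[[0,0,0.001,0,0,0],[0,0,0.001,0,0,0],[0,0,0.001,0,0,0]]])

```text
clock: 3.57
position: [553.1, -6.7, 152.6]
orientation: [[-0.941, -0.337, -0.0], [-0.337, 0.941, 0.0], [0.0, 0.0, -1.0]]
contact_force: [-0.9, -0.5, 0.4]
finger_gap: -0.0
grip_force: 0.0
```

Emit:
servo_tool(steps=[[[0,0,0.001,0,0,0],[0,0,0.001,0,0,0],[0,0,0.001,0,0,0]]])

```text
clock: 3.82
position: [553.1, -6.7, 151.6]
orientation: [[-0.941, -0.337, -0.0], [-0.337, 0.941, 0.0], [0.0, 0.0, -1.0]]
contact_force: [-0.3, -0.3, -0.4]
finger_gap: -0.1
grip_force: 0.0
```

Run:
```python
from h import *
a=snap('wrist','w2');b=snap('scene','s2')
A=cv2.resize(a['image'][140:290,170:370,::-1],(800,600));B=cv2.resize(b['image'][100:200,150:300,::-1],(800,533))
cv2.imwrite('pics/w2l.png',cv2.resize(np.vstack([A,B]),(424,600)))
```

```text
(no output)
```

View pics/w2l.png

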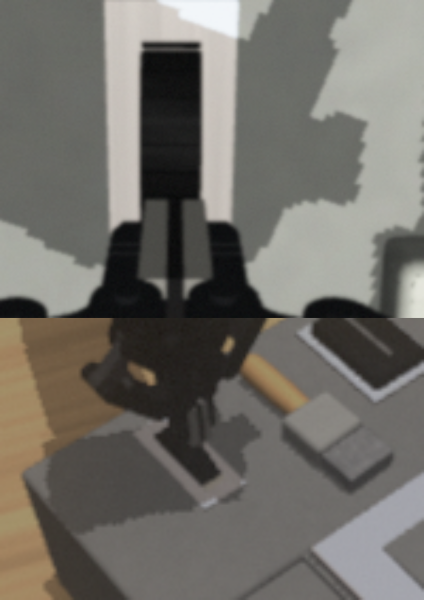

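Emit:
servo_tool(steps=[[[0,0,0.001,0,0,0],[0,0,0.001,0,0,0],[0,0,0.001,0,0,0]]])

```text
clock: 4.17
position: [553.1, -6.7, 150.6]
orientation: [[-0.941, -0.337, -0.0], [-0.337, 0.941, 0.0], [0.0, 0.0, -1.0]]
contact_force: [0.6, -0.0, 0.2]
finger_gap: 0.0
grip_force: 0.0
```

Emit:
servo_tool(steps=[[[0,0,0.001,0,0,0],[0,0,0.001,0,0,0],[0,0,0.001,0,0,0]]])

```text
clock: 4.42
position: [553.1, -6.7, 149.6]
orientation: [[-0.941, -0.337, -0.0], [-0.337, 0.941, 0.0], [0.0, 0.0, -1.0]]
contact_force: [-0.5, -0.7, -0.2]
finger_gap: -0.1
grip_force: 0.0
```

Run:
```python
from h import *
a=snap('wrist','w3')
s=manip.state();print(s['position'])
c,s_=np.cos(np.radians(19.5)),np.sin(np.radians(19.5));R=np.array([[c,s_,0],[-s_,c,0],[0,0,1]])
w=np.array([543,-11,0])
# full-res px: column of wheel centre ~ 170+171/424*200
u=170+170/424*200
for v in range(160,290,5):
  print(v,[(R@(px(a,uu,v)-w)).round(1).tolist() for uu in (u-8,u,u+8,u+28)])
```

```text
[553.14334657  -6.69833613 149.69378571]
160 [[-29.7, -4.5, 142.6], [-29.4, -0.2, 141.1], [-29.4, 4.1, 141.2], [-30.0, 14.8, 143.6]]
165 [[-27.1, -4.5, 143.2], [-27.0, -0.2, 142.7], [-27.0, 4.1, 142.9], [-27.0, 15.0, 142.4]]
170 [[-25.2, -4.4, 147.0], [-25.1, -0.2, 146.6], [-24.7, 4.1, 145.0], [-23.9, 15.2, 141.3]]
175 [[-22.5, -4.4, 147.2], [-22.0, -0.2, 145.3], [-22.4, 4.1, 146.7], [-21.5, 15.1, 143.1]]
180 [[-20.2, -4.4, 149.2], [-20.0, -0.2, 148.1], [-19.9, 4.1, 147.9], [-18.0, 15.4, 140.4]]
185 [[-17.8, -4.4, 150.1], [-17.7, -0.2, 150.0], [-17.9, 4.1, 150.6], [-15.8, 15.3, 142.8]]
190 [[-15.2, -4.4, 150.8], [-15.2, -0.1, 150.6], [-15.2, 4.1, 150.5], [-12.7, 15.4, 142.0]]
195 [[-13.0, -4.3, 152.4], [-12.7, -0.1, 151.6], [-12.7, 4.1, 151.5], [-9.2, 15.6, 140.4]]
200 [[-10.0, -4.4, 151.9], [-10.3, -0.1, 152.7], [-10.5, 4.1, 153.3], [-7.0, 15.5, 142.7]]
205 [[-7.5, -4.4, 152.7], [-7.8, -0.1, 153.5], [-7.1, 4.1, 151.4], [-4.1, 15.6, 142.7]]
210 [[-5.7, -4.3, 155.6], [-5.5, -0.1, 154.8], [-5.8, 4.1, 155.6], [-0.9, 15.7, 142.1]]
215 [[-2.7, -4.3, 155.1], [-2.4, -0.1, 154.2], [-2.2, 4.1
[... 522 characters left out ...]
[3.7, 13.1, 177.2]]
250 [[0.0, -3.3, 189.4], [-1.2, 0.1, 191.8], [-0.9, 3.5, 191.2], [2.8, 12.5, 184.0]]
255 [[-0.4, -3.2, 194.6], [-0.9, 0.1, 195.6], [-0.3, 3.4, 194.5], [3.8, 12.4, 186.7]]
260 [[-0.1, -3.1, 198.4], [-0.5, 0.1, 199.0], [-0.5, 3.3, 199.1], [3.6, 12.0, 191.6]]
265 [[0.2, -3.0, 201.7], [-0.7, 0.1, 203.2], [-0.9, 3.2, 203.5], [2.9, 11.5, 197.0]]
270 [[-0.7, -2.8, 206.9], [-0.3, 0.2, 206.3], [-0.5, 3.2, 206.6], [3.7, 11.3, 199.5]]
275 [[-1.3, -2.7, 211.4], [0.8, 0.2, 207.9], [1.0, 3.2, 207.6], [-2.4, 10.1, 213.1]]
280 [[-1.4, -2.6, 214.9], [2.5, 0.2, 208.6], [3.5, 3.2, 207.0], [-3.2, 9.7, 217.6]]
285 [[-1.2, -2.5, 217.6], [4.9, 0.2, 208.3], [3.8, 3.1, 209.9], [-1.4, 9.8, 217.9]]
```

Emit:
servo_tool(steps=[[[0,0,0.0005,0,0,0],[0,0,0.001,0,0,0],[0,0,0.0015,0,0,0],[0,0,0.0015,0,0,0]]])

```text
clock: 4.8
position: [553.1, -6.7, 148.1]
orientation: [[-0.941, -0.337, -0.0], [-0.337, 0.941, 0.0], [0.0, 0.0, -1.0]]
contact_force: [0.1, -0.3, 0.6]
finger_gap: 0.1
grip_force: 0.0
```

Run:
```python
from h import *
s=manip.state();print(s['position'],s['contact_force'])
b=snap('scene','s3')
B=cv2.resize(b['image'][105:180,180:280,::-1],(800,600),interpolation=cv2.INTER_CUBIC)
cv2.imwrite('pics/s3l.png',B)
c,s_=np.cos(np.radians(19.5)),np.sin(np.radians(19.5));R=np.array([[c,s_,0],[-s_,c,0],[0,0,1]])
w=np.array([543,-11,0])
for v in range(130,168,3):
  print(v,[(R@(px(b,u,v)-w)).round(0).astype(int).tolist() for u in range(205,235,4)])
```

```text
[553.05875618  -6.71579274 148.07010739] [ 0.14160079 -0.33420379  0.59068509]
130 [[19, -27, 228], [18, -19, 222], [22, -13, 221], [23, -6, 216], [23, 2, 212], [-28, 42, 139], [-22, 47, 140], [-17, 54, 139]]
133 [[23, -30, 226], [23, -22, 221], [21, -14, 213], [23, -7, 210], [23, 1, 203], [18, 13, 191], [-16, 43, 139], [-12, 49, 139]]
136 [[21, -30, 217], [7, -15, 193], [18, -13, 202], [23, -7, 202], [21, 2, 194], [18, 12, 184], [-11, 39, 137], [-5, 45, 139]]
139 [[-32, -3, 141], [5, -14, 183], [19, -14, 195], [20, -7, 191], [23, 0, 189], [-8, 27, 140], [-4, 34, 139], [1, 40, 139]]
142 [[-24, -9, 144], [-13, -6, 152], [18, -15, 187], [21, -8, 184], [22, 0, 179], [-3, 23, 139], [2, 29, 140], [7, 35, 139]]
145 [[-21, -12, 140], [419, -237, 724], [-2, -5, 153], [19, -8, 174], [20, 0, 169], [4, 18, 140], [8, 25, 139], [12, 31, 138]]
148 [[-13, -16, 142], [-9, -10, 140], [4, -9, 152], [10, -4, 155], [12, 4, 150], [10, 14, 140], [13, 21, 137], [19, 26, 140]]
151 [[-10, -19, 139], [-3, -15, 142], [4, -10, 144], [14, -7, 151], [17, 0, 149], [22, 5, 150], [21, 15, 140], [24, 22, 139]]
154 [[-3, -24, 139], [3, -19, 141], [8, -13, 141], [18, -10, 149], [23, -5, 150], [26, 2, 147], [27, 11, 141], [31, 17, 140]]
157 [[2, -28, 139], [8, -23, 141], [14, -17, 142], [19, -12, 142], [28, -8, 148], [29, 0, 143], [33, 6, 141], [38, 12, 142]]
160 [[9, -32, 140], [14, -26, 140], [18, -20, 139], [24, -15, 140], [31, -11, 144], [34, -4, 142], [38, 2, 140], [44, 7, 143]]
163 [[15, -36, 140], [19, -30, 139], [23, -24, 138], [30, -19, 141], [35, -14, 142], [39, -8, 141], [45, -3, 142], [48, 4, 140]]
166 [[20, -40, 140], [24, -34, 139], [29, -28, 138], [36, -24, 141], [40, -18, 140], [45, -12, 141], [49, -6, 141], [52, 1, 137]]
```

View pics/s3l.png

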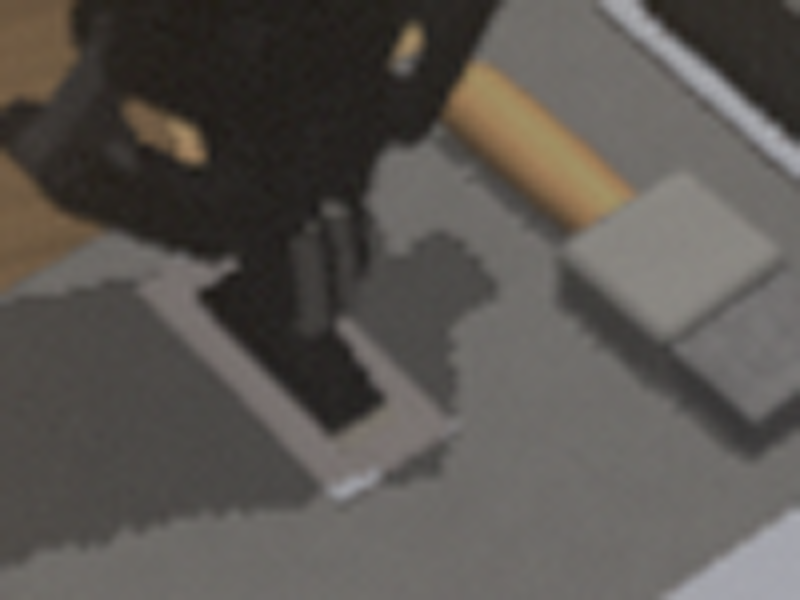

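Emit:
servo_tool(steps=[[[0,0,0.001,0,0,0],[0,0,0.002,0,0,0],[0,0,0.002,0,0,0]]])

```text
clock: 5.1
position: [553.0, -6.7, 146.0]
orientation: [[-0.941, -0.337, -0.0], [-0.337, 0.941, 0.0], [0.0, 0.0, -1.0]]
contact_force: [0.8, 0.2, -0.0]
finger_gap: 0.2
grip_force: 0.0
```

Emit:
servo_tool(steps=[[[0,0,0.001,0,0,0],[0,0,0.002,0,0,0],[0,0,0.002,0,0,0]]])

```text
clock: 5.35
position: [553.0, -6.7, 144.0]
orientation: [[-0.941, -0.337, -0.0], [-0.337, 0.941, 0.0], [0.0, 0.0, -1.0]]
contact_force: [0.2, 0.1, 0.2]
finger_gap: -0.1
grip_force: 0.0
```

Emit:
servo_tool(steps=[[[0,0,0.001,0,0,0],[0,0,0.002,0,0,0],[0,0,0.002,0,0,0]]])

```text
clock: 5.6
position: [553.0, -6.7, 142.0]
orientation: [[-0.941, -0.337, -0.0], [-0.337, 0.941, 0.0], [0.0, 0.0, -1.0]]
contact_force: [0.1, 0.3, -0.3]
finger_gap: -0.1
grip_force: 0.0
```

Emit:
servo_tool(steps=[[[0,0,0.001,0,0,0],[0,0,0.002,0,0,0],[0,0,0.002,0,0,0]]])

```text
clock: 5.85
position: [553.0, -6.7, 140.0]
orientation: [[-0.941, -0.337, -0.0], [-0.337, 0.941, 0.0], [0.0, 0.0, -1.0]]
contact_force: [-0.4, -0.6, -0.0]
finger_gap: -0.0
grip_force: 0.0
```

Emit:
servo_tool(steps=[[[0,0,0.001,0,0,0],[0,0,0.001,0,0,0]]])

```text
clock: 6.02
position: [553.0, -6.7, 139.1]
orientation: [[-0.941, -0.337, -0.0], [-0.337, 0.941, 0.0], [0.0, 0.0, -1.0]]
contact_force: [0.4, -0.3, 0.0]
finger_gap: -0.2
grip_force: 0.0
```

Emit:
servo_tool(steps=[[[0,0,0.001,0,0,0],[0,0,0.001,0,0,0]]])

```text
clock: 6.18
position: [553.1, -6.7, 138.1]
orientation: [[-0.941, -0.337, -0.0], [-0.337, 0.941, 0.0], [0.0, 0.0, -1.0]]
contact_force: [-0.4, 0.0, 0.3]
finger_gap: 0.3
grip_force: 0.0
```

Emit:
servo_tool(steps=[[[0,0,0.001,0,0,0],[0,0,0.001,0,0,0]]])

```text
clock: 6.35
position: [553.0, -6.7, 137.1]
orientation: [[-0.941, -0.337, -0.0], [-0.337, 0.941, 0.0], [0.0, 0.0, -1.0]]
contact_force: [0.9, 0.7, 0.4]
finger_gap: 0.2
grip_force: 0.0
```

Emit:
servo_tool(steps=[[[0,0,0.001,0,0,0],[0,0,0.001,0,0,0]]])

```text
clock: 6.52
position: [553.0, -6.7, 136.1]
orientation: [[-0.941, -0.337, -0.0], [-0.337, 0.941, 0.0], [0.0, 0.0, -1.0]]
contact_force: [-0.1, -0.4, 0.4]
finger_gap: 0.0
grip_force: 0.0
```

Emit:
servo_tool(steps=[[[0,0,0.001,0,0,0],[0,0,0.001,0,0,0]]])

```text
clock: 6.68
position: [553.0, -6.7, 135.1]
orientation: [[-0.941, -0.337, -0.0], [-0.337, 0.941, 0.0], [0.0, 0.0, -1.0]]
contact_force: [0.5, 0.6, -0.1]
finger_gap: 0.1
grip_force: 0.0
```

Run:
```python
from h import *
b=snap('scene','s4');a=snap('wrist','w4')
B=cv2.resize(b['image'][115:175,190:270,::-1],(640,480),interpolation=cv2.INTER_CUBIC)
A=cv2.resize(a['image'][150:270,210:290,::-1],(320,480),interpolation=cv2.INTER_CUBIC)
o=np.clip(np.hstack([B,A])*1.6,0,255).astype(np.uint8);cv2.imwrite('pics/s4l.png',cv2.resize(o,(800,400)))
c,s_=np.cos(np.radians(19.5)),np.sin(np.radians(19.5));R=np.array([[c,s_,0],[-s_,c,0],[0,0,1]])
w=np.array([543,-11,0])
for v in range(205,250,3):print(v,(R@(px(a,250,v)-w)).round(1))
```

```text
205 [-1.210e+01 -1.000e-01  1.513e+02]
208 [-1.140e+01 -1.000e-01  1.535e+02]
211 [-9.500e+00 -1.000e-01  1.528e+02]
214 [-8.400e+00 -1.000e-01  1.539e+02]
217 [-6.300e+00 -1.000e-01  1.525e+02]
220 [-5.800e+00 -1.000e-01  1.552e+02]
223 [-4.400e+00 -1.000e-01  1.556e+02]
226 [-1.700e+00 -1.000e-01  1.529e+02]
229 [-1.400e+00 -1.000e-01  1.557e+02]
232 [ 7.000e-01 -1.000e-01  1.546e+02]
235 [-2.0e-01 -1.0e-01  1.6e+02]
238 [-5.00e-01 -1.00e-01  1.64e+02]
241 [ -0.6  -0.  167.4]
244 [ -0.2  -0.  169.6]
247 [ -0.5  -0.  173.1]
```

View pics/s4l.png

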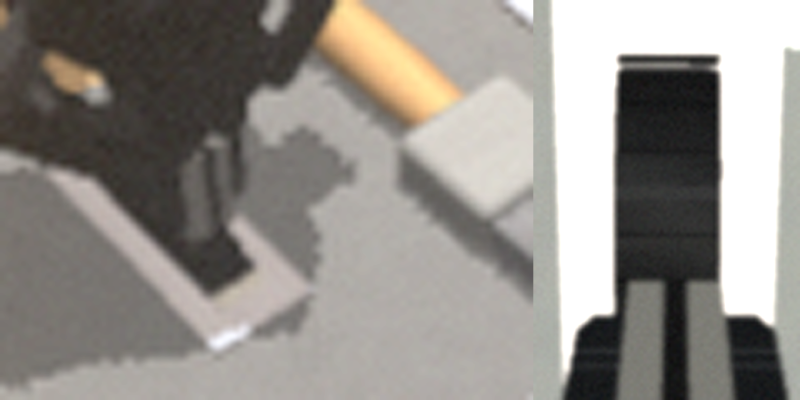

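Emit:
servo_tool(steps=[[[0,0,0.001,0,0,0],[0,0,0.001,0,0,0]]])

```text
clock: 6.95
position: [553.4, -6.7, 134.4]
orientation: [[-0.941, -0.337, 0.0], [-0.337, 0.941, -0.0], [-0.0, -0.0, -1.0]]
contact_force: [-0.6, -0.2, -0.7]
finger_gap: -0.0
grip_force: 0.2
```

Emit:
servo_tool(steps=[[[0,0,0.001,0,0,0],[0,0,0.001,0,0,0]]])

```text
clock: 7.12
position: [554.1, -6.5, 134.3]
orientation: [[-0.942, -0.337, 0.002], [-0.337, 0.942, 0.0], [-0.002, -0.0, -1.0]]
contact_force: [-0.7, 0.3, 4.6]
finger_gap: -0.0
grip_force: 2.0
```

Run:
```python
from h import *
a=pickle.load(open('pics/top0.pkl','rb'));w=pickle.load(open('pics/w1.pkl','rb'))
print('top0');K=0.64
c,s_=np.cos(np.radians(19.5)),np.sin(np.radians(19.5))
T=np.array(a['T']);
for d in range(-36,37,3):
  p=np.array([543+d*c,-11+d*s_,115+np.sqrt(max(1600-d*d,625))])
  q=cv2.projectPoints(p[None],cv2.Rodrigues(T[:3,:3].T)[0],-T[:3,:3].T@T[:3,3],np.array(a['camera_matrix']),np.array(a['dist_coeffs']))[0][0,0]
  u,v=q.round().astype(int);print(d,a['image'][v,u].tolist(),end=' ')
```

```text
top0
-36 [150, 154, 160] -33 [131, 135, 142] -30 [74, 74, 79] -27 [11, 11, 7] -24 [7, 8, 8] -21 [8, 7, 9] -18 [10, 13, 10] -15 [10, 11, 9] -12 [10, 11, 7] -9 [18, 16, 15] -6 [18, 19, 18] -3 [29, 31, 27] 0 [38, 36, 33] 3 [32, 31, 28] 6 [32, 32, 30] 9 [20, 18, 17] 12 [17, 18, 14] 15 [13, 14, 12] 18 [7, 4, 7] 21 [9, 5, 6] 24 [12, 10, 11] 27 [22, 22, 19] 30 [152, 149, 136] 33 [152, 155, 155] 36 [153, 156, 162]
```

Emit:
servo_tool(steps=[[[0.004,0,0,0,0,0],[0.008,0,0,0,0,0],[0.012,0,0,0,0,0],[0.016,0,0,0,0,0],[0.019,0,0,0,0,0]]])

```text
clock: 7.53
position: [535.9, -13.0, 134.3]
orientation: [[-0.942, -0.337, 0.002], [-0.337, 0.942, 0.0], [-0.002, -0.0, -1.0]]
contact_force: [-0.7, 1.5, 4.2]
finger_gap: 0.4
grip_force: 2.1
```

Run:
```python
from h import *
s=manip.state();print(s['position'],s['contact_force'])
b=snap('scene','s5');a=snap('wrist','w5')
B=cv2.resize(b['image'][115:175,190:270,::-1],(640,480),interpolation=cv2.INTER_CUBIC)
A=cv2.resize(a['image'][150:270,210:290,::-1],(320,480),interpolation=cv2.INTER_CUBIC)
o=np.clip(np.hstack([B,A])*1.6,0,255).astype(np.uint8);cv2.imwrite('pics/s5l.png',cv2.resize(o,(800,400)))
```

```text
[535.85695597 -12.98046508 134.27865969] [-0.71057438  1.54158337  4.17360371]
```

View pics/s5l.png

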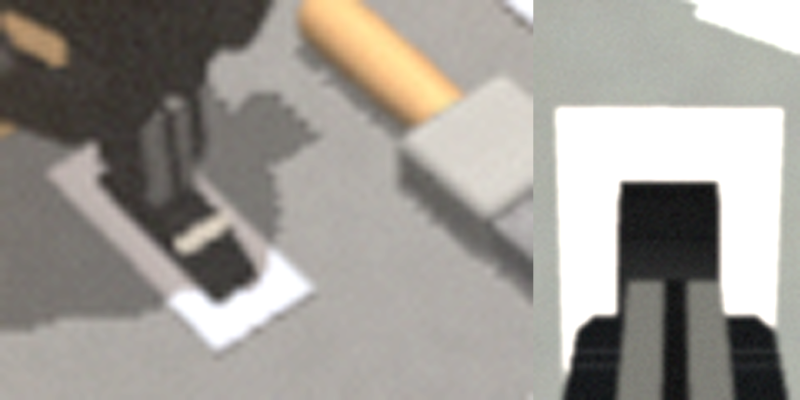

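The line is now in view on the rear part of the wheel, so the stroke turned it about 19 mm. I'll repeat the stroke.

Emit:
servo_tool(steps=[[[0,0,-0.006,0,0,0],[-0.01,0,-0.006,0,0,0],[-0.02,0,-0.006,0,0,0],[-0.02,0,-0.003,0,0,0],[-0.02,0,0,0,0,0]]])

```text
clock: 8.05
position: [555.8, -6.1, 133.6]
orientation: [[-0.941, -0.338, 0.002], [-0.338, 0.941, -0.0], [-0.002, -0.001, -1.0]]
contact_force: [1.1, 1.8, 21.6]
finger_gap: 0.1
grip_force: 11.2
```

Emit:
servo_tool(steps=[[[0,0,0,0,0,0],[0.005,0,0,0,0,0],[0.01,0,0,0,0,0],[0.015,0,0,0,0,0],[0.02,0,0,0,0,0]]])

```text
clock: 8.47
position: [536.7, -12.8, 134.3]
orientation: [[-0.941, -0.337, 0.003], [-0.337, 0.941, 0.0], [-0.003, -0.001, -1.0]]
contact_force: [0.6, 0.9, 5.0]
finger_gap: 0.0
grip_force: 2.4
```

Emit:
servo_tool(steps=[[[0,0,-0.006,0,0,0],[-0.01,0,-0.006,0,0,0],[-0.02,0,-0.006,0,0,0],[-0.02,0,-0.003,0,0,0],[-0.02,0,0,0,0,0]]])

```text
clock: 8.88
position: [556.0, -6.0, 133.6]
orientation: [[-0.941, -0.338, 0.002], [-0.338, 0.941, -0.0], [-0.002, -0.001, -1.0]]
contact_force: [0.0, 2.7, 21.3]
finger_gap: -0.3
grip_force: 11.1
```

Emit:
servo_tool(steps=[[[0,0,0,0,0,0],[0.005,0,0,0,0,0],[0.01,0,0,0,0,0],[0.015,0,0,0,0,0],[0.02,0,0,0,0,0]]])

```text
clock: 9.3
position: [537.5, -12.8, 134.3]
orientation: [[-0.941, -0.337, 0.005], [-0.337, 0.941, 0.0], [-0.005, -0.001, -1.0]]
contact_force: [2.6, 0.8, 3.8]
finger_gap: -0.2
grip_force: 1.9
```

Run:
```python
from h import *
s=manip.state();print(s['position'],s['contact_force'])
b=snap('scene','s6');a=snap('wrist','w6')
B=cv2.resize(b['image'][115:175,190:270,::-1],(640,480),interpolation=cv2.INTER_CUBIC)
A=cv2.resize(a['image'][150:270,210:290,::-1],(320,480),interpolation=cv2.INTER_CUBIC)
o=np.clip(np.hstack([B,A])*1.2,0,255).astype(np.uint8);cv2.imwrite('pics/s6l.png',cv2.resize(o,(800,400)))
```

```text
[537.47654013 -12.84452272 134.32417416] [2.55366572 0.75031561 3.810236  ]
```

View pics/s6l.png

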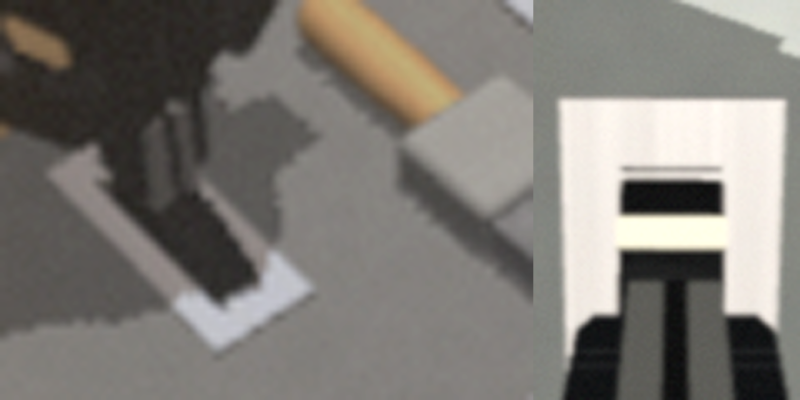

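The line is now near the front, and there is some drag resistance. I'll do another stroke and compare.

Emit:
servo_tool(steps=[[[0,0,-0.006,0,0,0],[-0.01,0,-0.006,0,0,0],[-0.019,0,-0.006,0,0,0],[-0.019,0,-0.003,0,0,0],[-0.019,0,-0.001,0,0,0]]])

```text
clock: 9.82
position: [554.2, -6.4, 134.0]
orientation: [[-0.941, -0.338, 0.001], [-0.338, 0.941, -0.0], [-0.001, -0.0, -1.0]]
contact_force: [-0.4, 0.8, 15.3]
finger_gap: -0.2
grip_force: 7.5
```

Emit:
servo_tool(steps=[[[0,0,0.001,0,0,0],[0.005,0,0.001,0,0,0],[0.01,0,0.001,0,0,0],[0.015,0,0.001,0,0,0],[0.02,0,0.001,0,0,0]]])

```text
clock: 10.23
position: [535.9, -13.5, 134.2]
orientation: [[-0.941, -0.337, 0.004], [-0.337, 0.941, 0.0], [-0.004, -0.001, -1.0]]
contact_force: [1.4, 0.5, 4.2]
finger_gap: 0.3
grip_force: 2.0
```

Run:
```python
from h import *
s=manip.state();print(s['position'],s['contact_force'])
a=snap('wrist','w7')
c,s_=np.cos(np.radians(19.5)),np.sin(np.radians(19.5));R=np.array([[c,s_,0],[-s_,c,0],[0,0,1]]);w=np.array([543,-11,0])
for n in ('w6','w7'):
  a=pickle.load(open(f'pics/{n}.pkl','rb'))
  print(n,[(v,int(a['image'][v,251].mean()),(R@(px(a,251,v,150)-w)).round(0)[0]) for v in range(196,234,2)])
```

```text
[535.87700145 -13.49756842 134.23651458] [1.44109517 0.46157999 4.24934583]
w6 [(196, 205, np.float64(-34.0)), (198, 202, np.float64(-33.0)), (200, 147, np.float64(-32.0)), (202, 183, np.float64(-31.0)), (204, 68, np.float64(-30.0)), (206, 17, np.float64(-29.0)), (208, 18, np.float64(-28.0)), (210, 17, np.float64(-27.0)), (212, 16, np.float64(-26.0)), (214, 116, np.float64(-25.0)), (216, 210, np.float64(-24.0)), (218, 211, np.float64(-23.0)), (220, 210, np.float64(-22.0)), (222, 210, np.float64(-21.0)), (224, 155, np.float64(-20.0)), (226, 25, np.float64(-19.0)), (228, 20, np.float64(-18.0)), (230, 24, np.float64(-16.0)), (232, 27, np.float64(-15.0))]
w7 [(196, 205, np.float64(-35.0)), (198, 204, np.float64(-34.0)), (200, 202, np.float64(-33.0)), (202, 146, np.float64(-32.0)), (204, 180, np.float64(-31.0)), (206, 30, np.float64(-30.0)), (208, 17, np.float64(-29.0)), (210, 14, np.float64(-28.0)), (212, 15, np.float64(-27.0)), (214, 26, np.float64(-26.0)), (216, 163, np.float64(-25.0)), (218, 213, np.float64(-24.0)), (220, 211, np.float64(-23.0)), (222, 211, np.float64(-22.0)), (224, 208, np.float64(-20.0)), (226, 108, np.float64(-19.0)), (228, 18, np.float64(-18.0)), (230, 23, np.float64(-17.0)), (232, 26, np.float64(-16.0))]
```

The line hasn't moved, so the wheel is at its stop. I'll lift straight up and go to the key.

Emit:
servo_tool(steps=[[[0,0,-0.01,0,0,0],[0,0,-0.04,0,0,0],[-0.002,0.04,-0.04,0,0,0],[-0.004,0.08,-0.04,0,0,0],[-0.006,0.12,-0.04,0,0,0]]])

```text
clock: 10.7
position: [497.7, 101.6, 173.0]
orientation: [[-0.942, -0.335, -0.003], [-0.335, 0.942, -0.001], [0.003, 0.0, -1.0]]
contact_force: [1.4, 0.6, -0.8]
finger_gap: -0.2
grip_force: 0.0
```

Emit:
servo_tool(steps=[[[-0.002,0.037,0,0,0,0],[-0.002,0.037,0.02,0,0,0],[-0.002,0.037,0.03,0,0,0],[-0.002,0.037,0.033,0,0,0]]])

```text
clock: 11.03
position: [485.5, 136.4, 137.3]
orientation: [[-0.941, -0.338, -0.007], [-0.338, 0.941, -0.002], [0.008, 0.0, -1.0]]
contact_force: [0.7, -1.0, -0.2]
finger_gap: -0.0
grip_force: 0.0
```

Run:
```python
from h import *
s=manip.state();print(s['position'],s['contact_force'])
a=snap('wrist','w8');t=snap('top','t8')
B=t['image'][150:310,110:340,::-1]
cv2.imwrite('pics/w8l.png',np.hstack([cv2.resize(a['image'][:,:,::-1],(400,300)),cv2.resize(B,(400,300))]))
```

```text
[485.45564176 136.38764195 137.32295186] [ 0.66944178 -1.04544344 -0.23105382]
```

View pics/w8l.png

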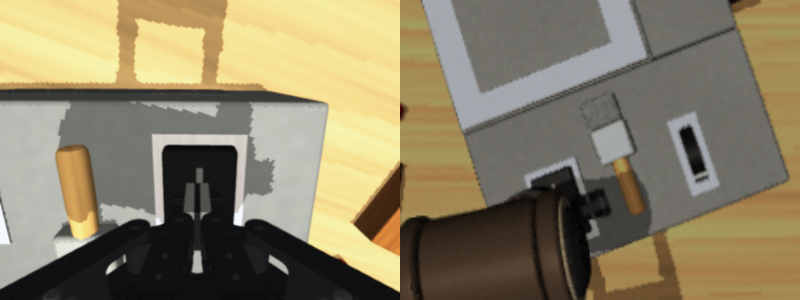

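The tip is centred over the key, and the wheel's line is at the front of its slot. Pressing now.

Emit:
servo_tool(steps=[[[0,0,0.002,0,0,0],[0,0,0.004,0,0,0],[0,0,0.006,0,0,0],[0,0,0.008,0,0,0],[0,0,0.01,0,0,0]]])

```text
clock: 11.55
position: [489.6, 136.4, 131.1]
orientation: [[-0.942, -0.337, 0.001], [-0.337, 0.942, -0.001], [-0.001, -0.001, -1.0]]
contact_force: [-1.2, -1.9, 6.0]
finger_gap: -0.2
grip_force: 2.9
```

Emit:
servo_tool(steps=[[[0,0,0.001,0,0,0],[0,0,0.002,0,0,0],[0,0,0.003,0,0,0],[0,0,0.004,0,0,0]]])

```text
clock: 11.88
position: [489.6, 136.4, 127.5]
orientation: [[-0.941, -0.337, 0.001], [-0.337, 0.941, -0.001], [-0.001, -0.001, -1.0]]
contact_force: [-2.5, -2.0, 7.2]
finger_gap: -0.2
grip_force: 3.6
```

Emit:
servo_tool(steps=[[[0,0,0.001,0,0,0],[0,0,0.002,0,0,0],[0,0,0.003,0,0,0],[0,0,0.004,0,0,0]]])

```text
clock: 12.22
position: [489.7, 136.4, 123.6]
orientation: [[-0.941, -0.337, 0.001], [-0.337, 0.941, -0.001], [-0.001, -0.001, -1.0]]
contact_force: [-1.7, -2.3, 8.0]
finger_gap: -0.3
grip_force: 3.8
```

Emit:
servo_tool(steps=[[[0,0,0.001,0,0,0],[0,0,0.002,0,0,0],[0,0,0.002,0,0,0]]])

```text
clock: 12.47
position: [489.7, 136.4, 123.4]
orientation: [[-0.941, -0.337, 0.0], [-0.337, 0.941, -0.001], [0.0, -0.001, -1.0]]
contact_force: [-6.1, -3.8, 17.4]
finger_gap: -0.1
grip_force: 8.5
```

Bottomed out. Lifting off and away from the hatch, towards the front.

Emit:
servo_tool(steps=[[[0,0,-0.01,0,0,0],[0,0,-0.04,0,0,0],[0,0,-0.08,0,0,0],[0.04,0,-0.09,0,0,0],[0.08,0,-0.09,0,0,0]]])

```text
clock: 12.88
position: [418.0, 110.7, 215.1]
orientation: [[-0.941, -0.337, 0.011], [-0.337, 0.941, 0.002], [-0.011, -0.002, -1.0]]
contact_force: [-1.1, -0.2, 0.1]
finger_gap: 0.2
grip_force: 0.0
```

Emit:
servo_tool(steps=[[[0.03,0.03,0,0,0,0],[0.05,0.06,0,0,0,0],[0.05,0.09,0,0,0,0],[0.05,0.1,0,0,0,0],[0.05,0.1,0,0,0,0]]])

```text
clock: 13.3
position: [331.9, 188.9, 210.5]
orientation: [[-0.94, -0.34, 0.001], [-0.34, 0.94, 0.001], [-0.001, 0.001, -1.0]]
contact_force: [0.3, -1.0, 0.2]
finger_gap: 0.1
grip_force: 0.0
```

Emit:
servo_tool(steps=[[[0,0,0,0,0,0],[0,0,0,0,0,0],[0,0,0,0,0,0],[0,0,0,0,0,0],[0,0,0,0,0,0]]])

```text
clock: 13.72
position: [333.2, 186.8, 210.1]
orientation: [[-0.942, -0.336, -0.0], [-0.336, 0.942, -0.0], [0.0, -0.0, -1.0]]
contact_force: [-0.0, 0.6, -0.4]
finger_gap: 0.0
grip_force: 0.0
```

Run:
```python
from h import *
s=manip.state();print(s['clock'],s['position'],s['contact_force'])
a=snap('scene','s9');t=snap('top','t9')
cv2.imwrite('pics/s9l.png',np.hstack([cv2.resize(a['image'][:,:,::-1],(400,300)),cv2.resize(t['image'][60:310,90:350,::-1],(400,300))]))
```

```text
13.7167 [333.19433181 186.79317841 210.08642672] [-0.01770343  0.64601527 -0.43597663]
```

View pics/s9l.png

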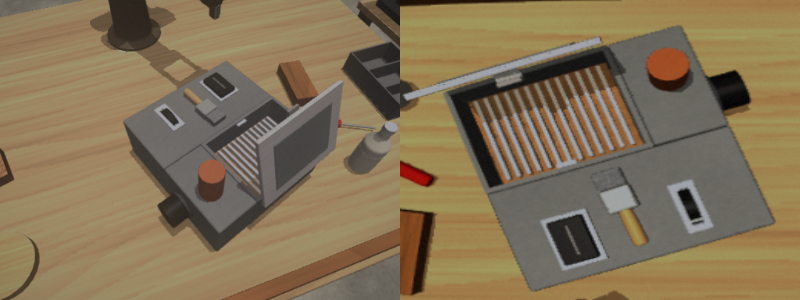

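```bash
python3 -c "
from plant import manip
print(manip.sign_off())"
```

```text
the job is handed in; nothing more can be done
None
```

The job is handed in at about 14 s: the wheel was rolled down until a further stroke no longer moved it (its white line rests about 8 mm short of the slot's front end), then the key was pressed fully and released, and the hatch stands open with the drum and brush still in place.

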